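# Lock the carbon shin plate into the alignment fixture

### The arm

A 6-joint arm with a two-finger parallel gripper is mounted at the origin on the work surface. World frame = base frame: x ahead of the robot, y to its left, z up, the work surface at z = 0. Lengths are in m, angles in degrees, forces in N, time in s.
With the tool pointing down it reaches from about 0.35 to 0.875 m from the base axis. Payload 4.2 kg.
Tool frame: the origin (TCP) lies on the centre line of the jaws, within the pads' length; the fingertips stand 8 mm ahead of it and the grasp point (between the pads) lies 11 mm behind it; z points along the fingers, y is the direction in which the jaws open and shut (so a half turn about z gives the same grasp; the last joint's range is limited). The gripper opens to 87 mm and grips with 3 to 60 N. Pads are 19 mm wide; open, the fingers measure 117 mm over their backs; the gripper's body (75 mm by 190 mm) begins 51 mm behind the grasp point.
Start: joints at [-58.465, 22.042, 0.453, 0, -68.411, -14.817], TCP at [0.18, -0.599, 0.231] pointing down, gripper open.
Joint ranges: [-179.83, 179.83], [-69.29, 118.12], [-61.27, 80.66], [-181.25, 117.63], [-171.15, -9.14], [-177.46, 177.46]. Speed limits (degrees/s): [159.86, 159.86, 180, 180, 180, 180].

### API

Orientations are given as a 3x3 rotation matrix whose columns are the frame's x, y, z axes.
In Python, from station import sense, capture, finish_job, recognise gives the robot as it stands.
- The arm moves only by the tool apply_moves, never from a script. Its argument "plan" is a list that holds one entry, the list of rows, each a list of 7 numbers: the opening in per cent of the stroke, from 0 (shut) to 100 (fully open), then the shift along the world's x, y, z in units of 25 mm (1.0 is 25 mm), then the turn, a rotation vector about the world's x, y, z in rad. A call has 1 to 12 rows; each row shifts and turns the pose as measured when the row begins; what a row does not reach is not made up. A row lasts 1/12 s, in which the tool goes at most 41.7 mm and 7.16 degrees, less where a joint would pass 70% of its speed; a pose out of reach is approached as far as the arm can. A call is refused whole if a number of a shift passes 1 or a number of a turn 0.125, either way. A call with a gripper value outside its range is refused whole. The fingers move at their own pace and stop on an object; the grip force is fixed at half the most. Time passes only in rows, so rows that do not move let the fingers close. It gives the time, the measured TCP pose, the force and the opening at its end, in the units of the state.
- sense(): the state, without advancing time (a new reading comes with each control period).
- capture(name): name is "side" or "top" or "wrist"; returns a dict with "pixels" (400x640x3 uint8, red, green, blue), "depth" (400x640 float32, m along the optical axis (not along the pixel's ray), 0 where there is no reading), "mtx" (3x3 intrinsics, pixels), "distortion" ([k1, k2, p1, p2, k3] as OpenCV has them; the pictures are not rectified), "R" (3x3) and "t" (3): a world point X has camera coordinates R X + t; the wrist camera has in their place "mount" (4x4, takes a point from camera to tool coordinates, whose origin is the TCP and whose axes are the flange's). Camera axes: x right, y down, z forward; pixel columns grow to the right and rows downward; lengths in m; the calibration is good to about 2 mm. A picture is of the moment at which its call begins: read the wrist's pose just before it.
- finish_job(): hands the job in, once; it reports no verdict.
Trained networks look in a picture, given as the dict that the camera call returned (one of the last four; its "shot" number tells which), for a name from the list of things; names that differ only in an ending like _2 or _b are one class to them, and where a whole thing is asked for, a point or a joint stands for the part that bears it (a point fixed in the world has none). Each returns a list of dicts, best first, with "score" (0 to 1); they miss things now and then, are a little off and sometimes report something else, mostly with a low value. They report only what shows in the picture. A call takes as long as a camera call. They do not tell look-alikes from the thing itself.
- recognise(label, picture): "at" ([x, y, z] in m, in the coordinates of the camera as it stood for that picture, good to about 4 mm: the middle of the surface that is visible of it).
The state is a dict: "time_s": time; "joints": joint angles; "joint_velocities": joint speeds; "effort": joint torques, N m; "tcp_pos": TCP position; "ee_rot": TCP orientation; "wrist_force": force on the tool from outside, world axes, zero at the start; "moment": the same for the moment, N m; "gripper_width": opening from 0.0 (shut) to 1.0 (fully open).
Only numpy, scipy, OpenCV 4.12 (cv2) and the standard library are available. Lean on these libraries where they do the work, as an engineer would, in place of code of your own. Each camera call takes 0.05 s, during which the arm holds its last target.

### The job

With the fingertips, push the carbon shin plate along its channel until it is fully home against the end stop of the fixture; then set a fingertip in the slot of the cam fastener and turn it a quarter turn clockwise (seen from above), all the way to its stop, so that its tongue locks behind the plate's stud. Push only: do not lift or tip the plate, do not turn the fastener before the plate is home, and leave the knee frame, the bushings and the pivot sleeve where they stand.

Things in the scene. Friction and masses are not known exactly. Their poses are not given: they have to be found in the camera images.
- fixture: Bare-metal fixture fixed to the bench; origin on the bench surface, +x = direction in which the plate slides home. Bed x -150 to +134, y -93 to +117 mm, top 16 mm above the bench. Channel along x, centre y = +50 mm, 103 mm wide between rails 7 mm thick (top 26 mm above the bench); end stop face at x = +120 mm, top 36 mm. Cam fastener beside it, vertical axis at x = +20, y = -40 mm
- shin_plate: Loose matte black carbon plate lying flat in the channel, 160 (x) by 100 (y) by 6 mm, about 0.5 kg; only friction resists sliding. Origin at the centre of its underside, axes parallel to the fixture's. Home: origin at fixture x = +40, y = +50, z = +16 mm; starts 60 to 100 mm short of that (towards fixture -x). Has an upright rib at its rear end and a stud
- rib_top (a point): Middle of the top edge of the plate's upright rear rib, for pushing: 8 mm thick along the plate's x, 60 mm long along its y, from the plate's upper face (22 mm above the bench) to 52 mm above the bench. It lies at plate x = -72, y = 0; at home at fixture x = -32, y = +50 mm. Axes as the plate's
- stud_top (a point): Top centre of the plate's upright steel stud, 12 mm diameter, top 45 mm above the bench, at plate x = -5.3, y = -32 mm. The locked tongue lies across the channel just behind it (fixture -x side), so the plate cannot slide back
- cam (a joint): Angle of the cam fastener, rad: 0 open, grows clockwise seen from above, hard stop at 1.571 (locked). Starts at 0 to 0.2. Friction torque about 0.06 N m; stays where left. At 0 the slot lies along the fixture's x and the tongue points to fixture -x; at 1.571 slot along y, tongue to fixture +y. The turning tongue pushes a plate that is a few mm short fully home
- cam_slot (a point): On the cam fastener's axis at its slot's floor, 41 mm above the bench. Steel disc 92 mm in diameter, top 58 mm above the bench, with a straight slot right across its middle, open at both ends and above: 30 mm wide, 17 mm deep. Site x axis: along the slot, away from the tongue. Tongue under the disc, 16 mm wide, 29 to 37 mm above the bench, reaches 66 mm from the axis
- knee_frame: Bystander: silver knee frame, a U-shaped bracket with a cross pin, 70 by 56 mm, 74 mm high. Origin at the centre of its underside
- bushing_a: Bystander: yellow polymer bushing, 36 mm diameter, 24 mm high. Origin at the centre of its underside
- bushing_b: Bystander: yellow polymer bushing like the other, 36 mm diameter, 24 mm high
- pivot_sleeve: Bystander: upright bronze pivot sleeve, 28 mm diameter, 45 mm high. Origin at the centre of its underside
Mind the look-alikes: they are no part of the job. Leave any orange or purple look-alike of the shin_plate alone.

How it is judged:
By the outcome, as a careful person would: the job done as asked, in the order asked, and still so for the second after the job is handed in, with the robot touching nothing.
It also fails if it takes over 48 s, if anything falls off the work surface, if the arm or the gripper's body presses on something with over 40 N, if the wrist force passes 120 N, or if a joint passes its speed limit or range.

## Working session

There is one attempt and no reset: what is moved stays moved. The work goes in short steps, Python scripts to look and compute and a tool call to move; the robot and the scene stay as the last step left them, time stands still between calls to the robot, and variables do not carry over. Pictures are saved under pics/ and viewed, and the job is handed in when it is done.

Besides the shell and the picture viewer there is one more tool, called by a JSON object that holds its "fn" and its "kwargs", one argument or row to a line. apply_moves: Moves the arm, as the interface text tells. Its arguments: {"type":"object","properties":{"plan":{"type":"array","items":{"type":"array","items":{"type":"array","items":{"type":"number"}}}}},"required":["plan"]}

```bash
mkdir -p pics; ls; cat > h.py <<'E'
import numpy as np,cv2
from station import sense,capture,recognise,finish_job
def save(p,n): cv2.imwrite(f'pics/{n}.png',cv2.cvtColor(p['pixels'],cv2.COLOR_RGB2BGR))
def cam2w(p,X,s=None):
    X=np.atleast_2d(X)
    if 'R' in p: return (X-np.array(p['t']))@np.array(p['R'])
    M=np.array(p['mount']); T=X@M[:3,:3].T+M[:3,3]
    return T@np.array(s['ee_rot']).T+np.array(s['tcp_pos'])
def pix2w(p,uv,s=None,d=None):
    uv=np.array(uv,float).reshape(-1,1,2)
    n=cv2.undistortPoints(uv,np.array(p['mtx']),np.array(p['distortion'])).reshape(-1,2)
    if d is None: d=np.array([p['depth'][int(round(v)),int(round(u))] for u,v in uv.reshape(-1,2)])
    return cam2w(p,np.c_[n*d[:,None],d],s)
E
python3 - <<'E'
from h import *
np.set_printoptions(precision=4,suppress=True)
for c in ['top','side']:
    s=sense();p=capture(c);save(p,c+'0')
    for l in ['fixture','shin_plate','rib_top','stud_top','cam','cam_slot','knee_frame','bushing_a','pivot_sleeve']:
        for r in recognise(l,p)[:3]: print(c,l,round(r['score'],2),cam2w(p,r['at'],s)[0])
print(sense())
E
```

```text
pics
top fixture 0.85 [ 0.577  -0.041   0.0139]
top shin_plate 0.9 [0.3228 0.192  0.0079]
top shin_plate 0.77 [0.5871 0.2335 0.0122]
top rib_top 0.93 [ 0.511  -0.0652  0.0224]
top rib_top 0.78 [0.3263 0.1943 0.0084]
top rib_top 0.59 [0.5909 0.228  0.0054]
top stud_top 0.97 [0.3238 0.1967 0.0097]
top stud_top 0.8 [ 0.5042 -0.0611  0.0237]
top stud_top 0.63 [0.5901 0.2311 0.0106]
top cam 0.95 [ 0.6111 -0.0358  0.0617]
top cam_slot 0.8 [ 0.6071 -0.039   0.0538]
top knee_frame 0.89 [0.4769 0.394  0.0104]
top bushing_a 0.54 [ 0.478  -0.3638  0.0209]
top bushing_a 0.53 [ 0.6022 -0.3445  0.0241]
top pivot_sleeve 0.65 [ 0.6983 -0.3787  0.033 ]
side fixture 0.8 [ 0.5713 -0.0915  0.0129]
side shin_plate 0.88 [ 0.5076 -0.0806  0.0182]
side rib_top 0.88 [ 0.5918  0.2237 -0.0017]
side rib_top 0.68 [ 0.5071 -0.0797  0.0229]
side stud_top 0.89 [0.5893 0.2287 0.0006]
side stud_top 0.58 [ 0.5066 -0.0804  0.0209]
side cam 0.74 [ 0.6036 -0.0436  0.0516]
side cam_slot 0.66 [ 0.6047 -0.0436  0.0495]
side cam_slot 0.28 [ 0.6975 -0.3883  0.0333]
side knee_frame 0.6 [0.4756 0.3887 0.0253]
side bushing_a 0.66 [ 0.6017 -0.3478  0.0198]
side bushing_a 0.6 [ 0.476  -0.375   0.0178]
side pivot_sleeve 0.8 [ 0.699  -0.3876  0.0304]
{'time_s': 1.0, 'joints': array([-58.4636,  22.0404,   0.4527,  -0.0003, -68.4111, -14.8162]), 'joint_velocities': array([ 0.0025, -0.0299, -0.0899,  0.0142, -0.0173,  0.0928]), 'effort': array([  0.0005, -39.0475,  18.7626,   4.2245,   0.0155,   0.    ]), 'tcp_pos': array([ 0.1798, -0.5985,  0.2306]), 'ee_rot': array([[-0.9577, -0.2877,  0.    ],
       [-0.2877,  0.9577, -0.    ],
       [-0.    , -0.    , -1.    ]]), 'wrist_force': array([ 0.3824, -0.7055,  0.8385]), 'moment': array([ 0.0165, -0.0303, -0.0047]), 'gripper_width': 0.996992929990006}
```

View pics/top0.png

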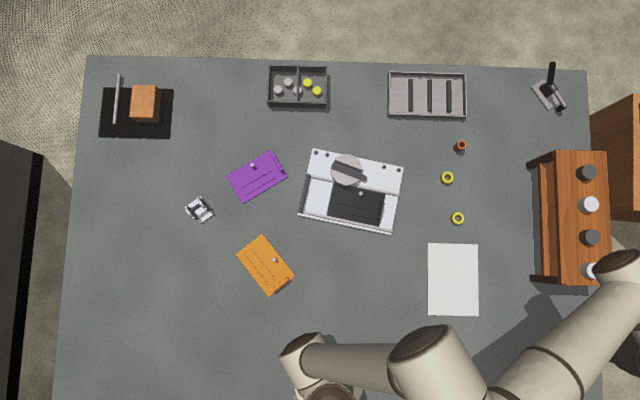

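View pics/side0.png

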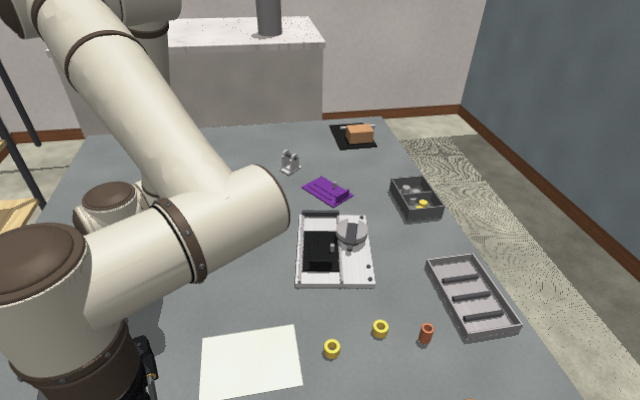

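Top view: the fixture is at about (350,190). Its end stop is on the left, so fixture +x is roughly world +y, and the cam disc is at (347,170). The black plate is at (355,205), and the purple and orange look-alikes are off to the side. I'll zoom in and measure.

```bash
python3 - <<'E'
from h import *
np.set_printoptions(precision=4,suppress=True)
p=capture('top');import pickle;pickle.dump(p,open('top.pkl','wb'))
im=cv2.cvtColor(p['pixels'],cv2.COLOR_RGB2BGR)[140:245,285:415]
cv2.imwrite('pics/topc.png',cv2.resize(im,None,fx=6,fy=5.7,interpolation=cv2.INTER_CUBIC))
# height map
vv,uu=np.mgrid[140:245,285:415]
W=pix2w(p,np.c_[uu.ravel(),vv.ravel()])
np.save('W.npy',W)
z=W[:,2]; print(np.histogram(z,bins=np.arange(-0.006,0.075,0.004)))
for lo,hi in [(.05,.07)]:
    m=(z>lo)&(z<hi); print(W[m].mean(0),m.sum(),W[m].min(0),W[m].max(0))
m=(z>.008);print(cv2.minAreaRect(W[m][:,:2].astype(np.float32)*1000))
zi=(np.clip(z.reshape(105,130),0,.065)/.065*255).astype(np.uint8)
cv2.imwrite('pics/topz.png',cv2.resize(cv2.applyColorMap(zi,cv2.COLORMAP_JET),None,fx=6,fy=5.7,interpolation=cv2.INTER_NEAREST))
E
```

```text
(array([ 654, 3520, 2621,  282,  343, 1615, 1685, 1191,  522,  103,  112,
        177,  158,   54,   53,  171,  265,   56,    0,    0]), array([-0.006, -0.002,  0.002,  0.006,  0.01 ,  0.014,  0.018,  0.022,
        0.026,  0.03 ,  0.034,  0.038,  0.042,  0.046,  0.05 ,  0.054,
        0.058,  0.062,  0.066,  0.07 ,  0.074]))
[ 0.596  -0.0443  0.0584] 545 [ 0.4679 -0.1449  0.05  ] [0.6525 0.0117 0.066 ]
((529.496826171875, -45.364776611328125), (326.6393127441406, 382.8172607421875), 3.8973939418792725)
```

View pics/topc.png

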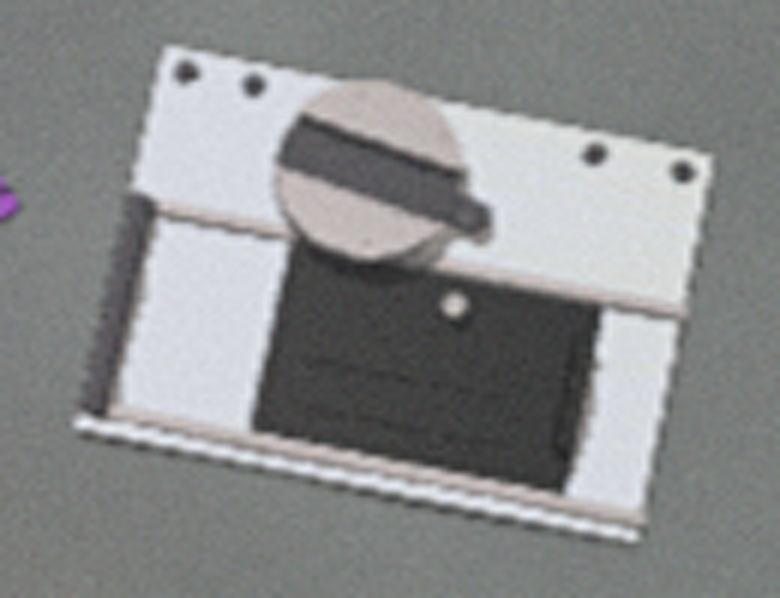

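View pics/topz.png

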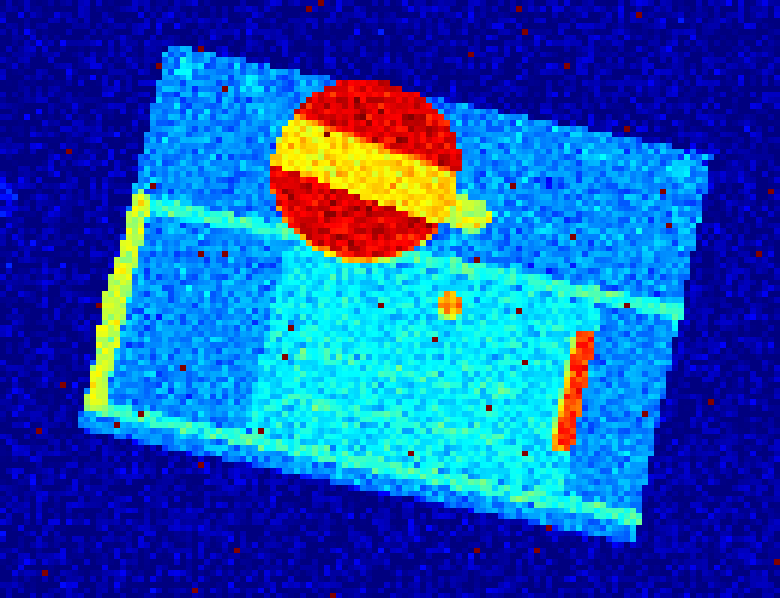

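```bash
cat >> h.py <<'E'
def ray_z(p,uv,z,s=None):
    a=pix2w(p,uv,s,np.full(len(uv),.3)); b=pix2w(p,uv,s,np.full(len(uv),1.0))
    t=(z-a[:,2])/(b[:,2]-a[:,2]); return a+t[:,None]*(b-a)
def fit2(A,B): # B = R A + t
    a=A-A.mean(0);b=B-B.mean(0)
    th=np.arctan2((a[:,0]*b[:,1]-a[:,1]*b[:,0]).sum(),(a*b).sum())
    R=np.array([[np.cos(th),-np.sin(th)],[np.sin(th),np.cos(th)]]); return th,R,B.mean(0)-R@A.mean(0)
E
python3 - <<'E'
from h import *;import pickle
np.set_printoptions(precision=4,suppress=True)
p=pickle.load(open('top.pkl','rb'))
c=np.array([(168,46),(712,155),(636,540),(78,425)],float)
uv=np.c_[285+(c[:,0]+.5)/6-.5,140+(c[:,1]+.5)/5.7-.5]
B=ray_z(p,uv,.016)[:,:2]
A=np.array([[.134,-.093],[-.15,-.093],[-.15,.117],[.134,.117]])
th,R,t=fit2(A,B);print('corners',np.degrees(th),t,'res',B-(A@R.T+t))
W=np.load('W.npy')
F=np.c_[(W[:,:2]-t)@R,W[:,2]]
z=F[:,2]
def rep(n,m): print(n,m.sum(),'mean',F[m].mean(0),'min',np.percentile(F[m],3,0),'max',np.percentile(F[m],97,0))
disc=(z>.053)&(z<.066)&(F[:,1]<.015)
print('circle',cv2.minEnclosingCircle(F[disc][:,:2].astype(np.float32)))
rep('rib',(z>.045)&(z<.06)&(F[:,1]>.015)&(F[:,0]<-.05))
rep('stud',(z>.035)&(z<.06)&(F[:,1]>.003)&(F[:,1]<.03)&(F[:,0]<.0))
rep('stop',(z>.03)&(z<.05)&(F[:,0]>.1))
d=(z>.037)&(z<.046)&(np.hypot(F[:,0]-.02,F[:,1]+.04)<.042);rep('slot',d)
q=F[d][:,:2]-F[d][:,:2].mean(0);w,v=np.linalg.eigh(q.T@q);print('slot angle',np.degrees(np.arctan2(v[1,1],v[0,1])))
for n,f in dict(cam=(.02,-.04),ribhome=(-.032,.05),org=(0,0)).items(): print(n,R@f+t)
E
```

```text
corners 79.59903198152564 [ 0.5648 -0.0482] res [[-0.0016 -0.0015]
 [-0.0007  0.0022]
 [ 0.0011  0.0007]
 [ 0.0013 -0.0014]]
circle ((0.02183738350868225, -0.039335671812295914), 0.047085054218769073)
rib 67 mean [-0.0997  0.0513  0.0529] min [-0.104   0.0216  0.046 ] max [-0.0958  0.0797  0.057 ]
stud 31 mean [-0.0647  0.0222  0.0479] min [-0.103   0.014   0.0359] max [-0.028   0.0299  0.0566]
stop 144 mean [0.1259 0.0511 0.0368] min [ 0.112  -0.0052  0.0311] max [0.1321 0.1063 0.0412]
slot 230 mean [ 0.02   -0.0414  0.042 ] min [-0.0182 -0.0563  0.0381] max [ 0.058  -0.0267  0.0455]
slot angle 171.04173546330736
cam [ 0.6078 -0.0358]
ribhome [ 0.5098 -0.0707]
org [ 0.5648 -0.0482]
```

The depth map agrees with the drawing. The fixture sits at yaw 79.6°, origin (0.565, -0.048). The rib is at fixture x = -100, so 68 mm is left to go, and the cam is at about 0.157 rad. Next I'll move behind the rib with the fingers closed and yaw the jaws to 169.6°.

{"fn": "apply_moves", "kwargs": {
  "plan": [
    [[0, 0.7, 0.95, 0, 0, 0, 0.12], [0, 0.7, 0.95, 0, 0, 0, 0.12], [0, 0.7, 0.95, 0, 0, 0, 0.12], [0, 0.7, 0.95, 0, 0, 0, 0.12], [0, 0.7, 0.95, 0, 0, 0, 0.12], [0, 0.7, 0.95, 0, 0, 0, 0.12], [0, 0.7, 0.95, 0, 0, 0, 0.12], [0, 0.7, 0.95, 0, 0, 0, 0.12], [0, 0.7, 0.95, 0, 0, 0, 0.12], [0, 0.7, 0.95, 0, 0, 0, 0], [0, 0.7, 0.95, 0, 0, 0, 0], [0, 0.7, 0.95, 0, 0, 0, 0]]
  ]
}}

```text
time_s: 2.05
tcp_pos: [0.3936, -0.3046, 0.2306]
ee_rot: [[-0.157, -0.988, 0.003], [-0.988, 0.157, -0.003], [0.003, -0.003, -1.0]]
wrist_force: [0.5, 0.0, 0.6]
gripper_width: 0.172
```

{"fn": "apply_moves", "kwargs": {
  "plan": [
    [[0, 0.65, 0.95, 0, 0, 0, 0], [0, 0.65, 0.95, 0, 0, 0, 0], [0, 0.65, 0.95, 0, 0, 0, -0.02], [0, 0.65, 0.95, 0, 0, 0, 0], [0, 0.6, 0.85, 0, 0, 0, 0], [0, 0.5, 0.6, 0, 0, 0, 0], [0, 0, 0, 0, 0, 0, 0]]
  ]
}}

```text
time_s: 2.63
tcp_pos: [0.4928, -0.1622, 0.2326]
ee_rot: [[-0.171, -0.985, 0.009], [-0.985, 0.171, -0.004], [0.003, -0.009, -1.0]]
wrist_force: [0.6, -0.3, 0.2]
gripper_width: 0.007
```

```bash
python3 - <<'E'
from h import *;import pickle
np.set_printoptions(precision=4,suppress=True)
s=sense();p=capture('wrist');save(p,'w1');pickle.dump((s,p),open('w1.pkl','wb'))
print(s['tcp_pos'],s['ee_rot'],s['joints'],s['joint_velocities'],s['gripper_width'])
E
```

```text
[ 0.4928 -0.1622  0.2326] [[-0.1707 -0.9853  0.0086]
 [-0.9853  0.1707 -0.0042]
 [ 0.0027 -0.0092 -1.    ]] [ -0.1394  11.3127 -14.5698   0.2663 -63.6259  -9.8063] [ 0.0117 -1.0014 -1.1955  0.0231 -0.8774  0.7001] 0.00655090812406808
```

View pics/w1.png

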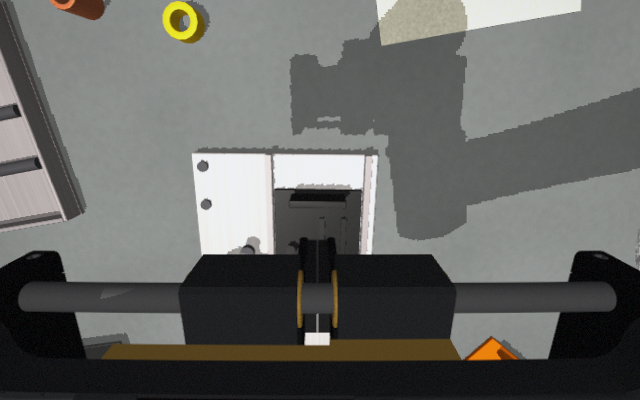

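The wrist view has the fixture's rear edge at row 152, the rib at (318,198) and the plate between the rails at columns 272–365. I'll cross-check the rib position from this view.

```bash
python3 - <<'E'
from h import *;import pickle
np.set_printoptions(precision=4,suppress=True)
s,p=pickle.load(open('w1.pkl','rb'))
vv,uu=np.mgrid[140:250,180:390]
W=pix2w(p,np.c_[uu.ravel(),vv.ravel()],s)
th=np.radians(79.6);R=np.array([[np.cos(th),-np.sin(th)],[np.sin(th),np.cos(th)]]);t=[.5648,-.0482]
F=np.c_[(W[:,:2]-t)@R,W[:,2]];z=F[:,2]
def rep(n,m): print(n,m.sum(),'mean',F[m].mean(0),'min',np.percentile(F[m],3,0),'max',np.percentile(F[m],97,0))
rep('rib',(z>.045)&(z<.06)&(F[:,0]<-.08)&(F[:,1]>.0))
rep('bed',(z>.010)&(z<.06)&(F[:,0]<-.08))
rep('all>10',(z>.045)&(z<.06))
print('tcp F',(s['tcp_pos'][:2]-t)@R)
E
```

```text
rib 493 mean [-0.1013  0.0488  0.0505] min [-0.1047  0.0208  0.046 ] max [-0.0969  0.0773  0.0524]
bed 10818 mean [-0.1159  0.0124  0.0188] min [-0.147  -0.0859  0.0136] max [-0.0823  0.1092  0.0505]
all>10 493 mean [-0.1013  0.0488  0.0505] min [-0.1047  0.0208  0.046 ] max [-0.0969  0.0773  0.0524]
tcp F [-0.1252  0.0502]
```

{"fn": "apply_moves", "kwargs": {
  "plan": [
    [[0, 0, 0, -0.9, 0.004, 0.008, 0], [0, 0, 0, -0.9, 0, 0, 0], [0, 0, 0, -0.9, 0, 0, 0], [0, 0, 0, -0.9, 0, 0, 0], [0, 0, 0, -0.9, 0, 0, 0], [0, 0, 0, -0.9, 0, 0, 0], [0, 0, 0, -0.7, 0, 0, 0], [0, 0, 0, 0, 0, 0, 0]]
  ]
}}

```text
time_s: 3.35
tcp_pos: [0.4888, -0.1682, 0.0781]
ee_rot: [[-0.176, -0.984, 0.007], [-0.984, 0.176, -0.002], [0.0, -0.007, -1.0]]
wrist_force: [-0.2, -1.3, 0.0]
gripper_width: 0.007
```

{"fn": "apply_moves", "kwargs": {
  "plan": [
    [[0, 0.12, 0.1, -0.6, 0.002, 0.007, 0], [0, 0.06, 0.1, -0.6, 0, 0, 0], [0, 0.06, 0.1, -0.35, 0, 0, 0], [0, 0, 0, 0, 0, 0, 0]]
  ]
}}

```text
time_s: 3.68
tcp_pos: [0.495, -0.1636, 0.0409]
ee_rot: [[-0.179, -0.984, 0.002], [-0.984, 0.179, -0.001], [0.001, -0.003, -1.0]]
wrist_force: [1.1, 0.1, 0.1]
gripper_width: 0.005
```

```bash
cat >> h.py <<'E'
th=np.radians(79.6);RF=np.array([[np.cos(th),-np.sin(th)],[np.sin(th),np.cos(th)]]);tF=np.array([.5648,-.0482])
def toF(x): return (np.asarray(x)[...,:2]-tF)@RF
def st():
    s=sense();y=np.degrees(np.arctan2(s['ee_rot'][1,1],s['ee_rot'][0,1]))
    print(s['time_s'],s['tcp_pos'],'F',toF(s['tcp_pos']),'yawy',y%360,'z',s['ee_rot'][:,2],'f',s['wrist_force'],'g',s['gripper_width'],'j6',s['joints'][5])
E
python3 -c "
from h import *;np.set_printoptions(precision=4,suppress=True);st()"
```

```text
3.6833 [ 0.495  -0.1636  0.0409] F [-0.1261  0.0478] yawy 169.7017244601013 z [ 0.0024 -0.001  -1.    ] f [1.1037 0.1169 0.1452] g 0.0045928467077442515 j6 -9.963342555194926
```

{"fn": "apply_moves", "kwargs": {
  "plan": [
    [[0, 0, 0, -0.16, 0, 0, 0], [0, 0, 0.2, 0, 0, 0, 0], [0, 0.04, 0.3, 0, 0, 0, 0], [0, 0.05, 0.3, 0, 0, 0, 0], [0, 0.05, 0.3, 0, 0, 0, 0], [0, 0.05, 0.3, 0, 0, 0, 0]]
  ]
}}

```text
time_s: 4.18
tcp_pos: [0.5009, -0.1281, 0.0405]
ee_rot: [[-0.181, -0.983, 0.007], [-0.983, 0.181, -0.002], [0.001, -0.007, -1.0]]
wrist_force: [-1.0, -1.2, -0.9]
gripper_width: 0.004
```

```bash
python3 -c "
from h import *;np.set_printoptions(precision=4,suppress=True);st()"
```

```text
4.1833 [ 0.5009 -0.1281  0.0405] F [-0.0901  0.0484] yawy 169.56700940438796 z [ 0.0069 -0.0023 -1.    ] f [-0.9593 -1.1644 -0.9335] g 0.0038779591341119805 j6 -14.394959909577024
```

{"fn": "apply_moves", "kwargs": {
  "plan": [
    [[0, 0.03, 0.3, -0.06, 0, 0.004, 0], [0, 0.04, 0.3, -0.06, 0, 0, 0], [0, 0.04, 0.3, -0.02, 0, 0, 0], [0, 0.04, 0.3, 0, 0, 0, 0], [0, 0.03, 0.15, 0, 0, 0, 0], [0, 0, 0, 0, 0, 0, 0]]
  ]
}}

```text
time_s: 4.68
tcp_pos: [0.5073, -0.089, 0.0386]
ee_rot: [[-0.176, -0.984, 0.005], [-0.984, 0.176, -0.004], [0.003, -0.006, -1.0]]
wrist_force: [-1.1, -3.4, 1.9]
gripper_width: 0.005
```

```bash
python3 -c "
from h import *;np.set_printoptions(precision=4,suppress=True);st()"
```

```text
4.6833 [ 0.5073 -0.089   0.0386] F [-0.0505  0.0492] yawy 169.84072736540915 z [ 0.0054 -0.0036 -1.    ] f [-1.0636 -3.4068  1.9302] g 0.005297906693878425 j6 -18.76991095407349
```

{"fn": "apply_moves", "kwargs": {
  "plan": [
    [[0, 0.02, 0.1, 0, 0, 0, 0], [0, 0.02, 0.1, 0, 0, 0, 0], [0, 0, 0, 0, 0, 0, 0]]
  ]
}}

```text
time_s: 4.93
tcp_pos: [0.5082, -0.0836, 0.0386]
ee_rot: [[-0.176, -0.984, 0.005], [-0.984, 0.176, -0.004], [0.003, -0.005, -1.0]]
wrist_force: [-0.3, -2.3, 1.7]
gripper_width: 0.007
```

```bash
python3 -c "
from h import *;np.set_printoptions(precision=4,suppress=True);st()"
```

```text
4.9333 [ 0.5082 -0.0836  0.0386] F [-0.045   0.0493] yawy 169.8408710782155 z [ 0.0048 -0.0039 -1.    ] f [-0.3065 -2.334   1.6961] g 0.006791360481301721 j6 -19.40875041258694
```

Only sliding friction so far. I'll go on in 1.5 mm steps until the force rises.

{"fn": "apply_moves", "kwargs": {
  "plan": [
    [[0, 0.01, 0.06, 0, 0, 0, 0], [0, 0, 0, 0, 0, 0, 0]]
  ]
}}

```text
time_s: 5.1
tcp_pos: [0.5081, -0.0837, 0.0385]
ee_rot: [[-0.177, -0.984, 0.004], [-0.984, 0.177, -0.006], [0.005, -0.005, -1.0]]
wrist_force: [-0.2, -0.1, 0.4]
gripper_width: 0.003
```

{"fn": "apply_moves", "kwargs": {
  "plan": [
    [[0, 0.01, 0.06, 0, 0, 0, 0], [0, 0, 0, 0, 0, 0, 0]]
  ]
}}

```text
time_s: 5.27
tcp_pos: [0.5081, -0.0837, 0.0383]
ee_rot: [[-0.178, -0.984, 0.003], [-0.984, 0.178, -0.007], [0.006, -0.004, -1.0]]
wrist_force: [0.5, -0.1, -0.4]
gripper_width: 0.006
```

{"fn": "apply_moves", "kwargs": {
  "plan": [
    [[0, 0.02, 0.12, 0, 0, 0, 0], [0, 0.02, 0.12, 0, 0, 0, 0]]
  ]
}}

```text
time_s: 5.43
tcp_pos: [0.508, -0.0831, 0.0385]
ee_rot: [[-0.177, -0.984, -0.001], [-0.984, 0.177, -0.014], [0.014, -0.001, -1.0]]
wrist_force: [2.1, -23.5, -1.6]
gripper_width: 0.008
```

```bash
python3 -c "
from h import *;np.set_printoptions(precision=4,suppress=True);st()
p=capture('top');save(p,'top1')
im=cv2.cvtColor(p['pixels'],cv2.COLOR_RGB2BGR)[140:245,285:415]
cv2.imwrite('pics/topc1.png',cv2.resize(im,None,fx=6,fy=5.7,interpolation=cv2.INTER_CUBIC))
"
```

```text
5.4333 [ 0.508  -0.0831  0.0385] F [-0.0446  0.0495] yawy 169.79759252232458 z [-0.0015 -0.0143 -0.9999] f [  2.1473 -23.4926  -1.6074] g 0.008155802527426514 j6 -20.539100117040093
```

View pics/topc1.png

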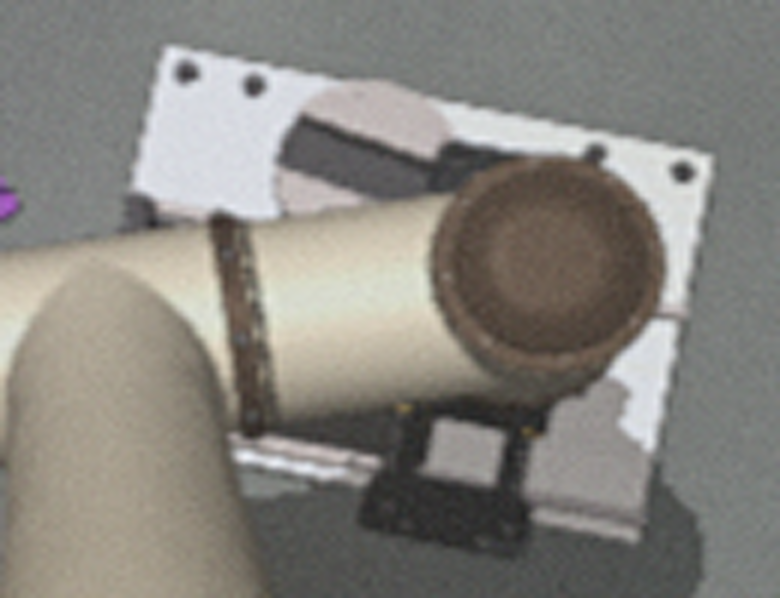

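The force rose to 23 N with no motion at the expected home position (TCP at -44.6, expected -45.5). I'll back off, raise, yaw the jaws to line up with the slot and open them to about 40 mm.

{"fn": "apply_moves", "kwargs": {
  "plan": [
    [[0, -0.05, -0.3, 0, 0, 0, 0], [0, -0.05, -0.3, 0, 0.014, 0, 0], [0, 0, 0, 0.7, 0, 0, 0], [0, 0, 0, 0.7, 0, 0, 0.05], [46, 0, 0, 0.7, 0, 0, 0.12], [46, 0, 0, 0.7, 0, 0, 0.12], [46, 0, 0, 0.7, 0, 0, 0.12], [46, 0, 0, 0.7, 0, 0, 0.12], [46, 0, 0, 0, 0, 0, 0.12], [46, 0, 0, 0, 0, 0, 0.12], [46, 0, 0, 0, 0, 0, 0.12], [46, 0, 0, 0, 0, 0, 0.12]]
  ]
}}

```text
time_s: 6.48
tcp_pos: [0.505, -0.0947, 0.1462]
ee_rot: [[0.762, -0.647, 0.001], [-0.647, -0.762, 0.003], [-0.001, -0.003, -1.0]]
wrist_force: [-0.1, -0.2, 0.2]
gripper_width: 0.44
```

```bash
python3 - <<'E'
from h import *
np.set_printoptions(precision=4,suppress=True);st()
s=sense();p=capture('wrist');save(p,'w2')
E
```

```text
6.4833 [ 0.505  -0.0947  0.1462] F [-0.0565  0.0504] yawy 229.64829336239754 z [ 0.0015  0.0032 -1.    ] f [-0.1337 -0.1925  0.166 ] g 0.44046520620316343 j6 42.378850423214935
```

View pics/w2.png

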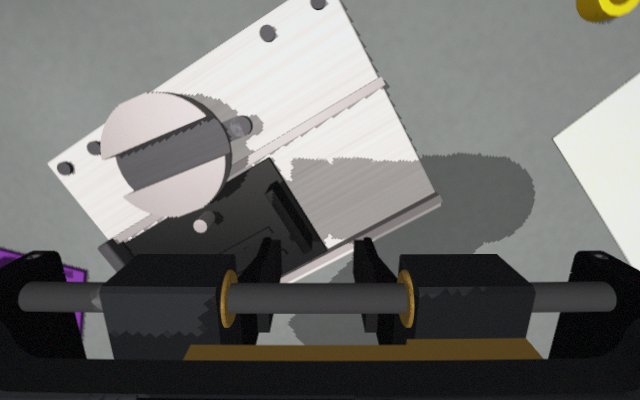

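The wrist view shows the disc at (170,155) with the slot running through it, the tongue at (240,127), and the stud at (200,226) next to the disc. The plate looks home; I'll measure it.

```bash
python3 - <<'E'
from h import *
np.set_printoptions(precision=4,suppress=True)
s=sense();p=capture('wrist')
vv,uu=np.mgrid[0:250,40:450]
W=pix2w(p,np.c_[uu.ravel(),vv.ravel()],s)
F=np.c_[toF(W),W[:,2]];z=F[:,2]
def rep(n,m): print(n,m.sum(),'mean',F[m].mean(0),'min',np.percentile(F[m],2,0),'max',np.percentile(F[m],98,0))
rep('rib',(z>.047)&(z<.055)&(F[:,0]<-.0)&(F[:,1]>.012)&(F[:,1]<.09))
rep('stud',(z>.041)&(z<.049)&(abs(F[:,0]-.035)<.012)&(abs(F[:,1]-.018)<.012))
d=(z>.054)&(z<.062)&(F[:,1]<.015);rep('disc',d)
print('circ',cv2.minEnclosingCircle(F[d][:,:2].astype(np.float32)))
d=(z>.037)&(z<.046)&(np.hypot(F[:,0]-.02,F[:,1]+.04)<.040);rep('slot',d)
q=F[d][:,:2]-F[d][:,:2].mean(0);w,v=np.linalg.eigh(q.T@q);print('slot angle',np.degrees(np.arctan2(v[1,1],v[0,1])))
rep('tongue',(z>.033)&(z<.040)&(F[:,0]<-.03)&(F[:,1]<-.0)&(F[:,1]>-.06))
E
```

```text
rib 761 mean [-0.0303  0.0482  0.0508] min [-0.0339  0.0211  0.0476] max [-0.0261  0.0766  0.0523]
stud 168 mean [0.0357 0.0184 0.044 ] min [0.0305 0.0133 0.0415] max [0.0416 0.0235 0.0454]
disc 7381 mean [ 0.0204 -0.0433  0.0572] min [-0.0174 -0.0835  0.0557] max [0.0595 0.0011 0.0586]
circ ((0.021914102137088776, -0.04090184345841408), 0.046847667545080185)
slot 3807 mean [ 0.0192 -0.0407  0.0404] min [-0.0174 -0.0576  0.0389] max [ 0.0572 -0.0236  0.0421]
slot angle 170.90970239570188
tongue 328 mean [-0.0363 -0.0317  0.0363] min [-0.043  -0.0391  0.0338] max [-0.0303 -0.0246  0.0378]
```

{"fn": "apply_moves", "kwargs": {
  "plan": [
    [[46, 0.7, 0.4, 0, 0, 0, 0.09], [46, 0.7, 0.4, 0, 0, 0, 0.09], [46, 0.7, 0.4, 0, 0, 0, 0.09], [46, 0.7, 0.4, 0, 0, 0, 0.09], [46, 0.7, 0.4, 0, 0, 0, 0], [46, 0.6, 0.4, 0, 0, 0, 0], [46, 0, 0, 0, 0, 0, 0]]
  ]
}}

```text
time_s: 7.17
tcp_pos: [0.61, -0.0297, 0.1441]
ee_rot: [[0.935, -0.354, -0.002], [-0.354, -0.935, 0.008], [-0.004, -0.007, -1.0]]
wrist_force: [0.5, 0.1, -0.3]
gripper_width: 0.46
```

```bash
python3 -c "
from h import *;np.set_printoptions(precision=4,suppress=True);st()"
```

```text
7.1667 [ 0.61   -0.0297  0.1441] F [ 0.0263 -0.0411] yawy 249.29326078094448 z [-0.0018  0.0076 -1.    ] f [ 0.5458  0.0706 -0.3476] g 0.4604313692206597 j6 57.43409753948403
```

{"fn": "apply_moves", "kwargs": {
  "plan": [
    [[46, -0.06, -0.2, -0.4, -0.008, -0.002, 0.02], [46, 0, 0, -0.4, 0, 0, 0], [46, 0, 0, -0.3, 0, 0, 0], [46, 0, 0, 0, 0, 0, 0]]
  ]
}}

```text
time_s: 7.5
tcp_pos: [0.6079, -0.0333, 0.1135]
ee_rot: [[0.939, -0.343, -0.002], [-0.343, -0.939, 0.001], [-0.002, -0.001, -1.0]]
wrist_force: [-0.3, -0.3, 0.1]
gripper_width: 0.459
```

```bash
python3 -c "
from h import *;np.set_printoptions(precision=4,suppress=True);st()"
```

```text
7.5 [ 0.6079 -0.0333  0.1135] F [ 0.0225 -0.0397] yawy 249.9220811541442 z [-0.0017  0.0015 -1.    ] f [-0.2998 -0.3095  0.1253] g 0.4589183492467313 j6 57.965296885153705
```

{"fn": "apply_moves", "kwargs": {
  "plan": [
    [[46, 0.02, -0.06, -0.5, 0, 0, 0.01], [46, 0, 0, -0.5, 0, 0, 0], [46, 0, 0, -0.4, 0, 0, 0], [46, 0, 0, -0.4, 0, 0, 0], [46, 0, 0, -0.3, 0, 0, 0], [46, 0, 0, -0.15, 0, 0, 0], [46, 0, 0, 0, 0, 0, 0]]
  ]
}}

```text
time_s: 8.08
tcp_pos: [0.6071, -0.0356, 0.0544]
ee_rot: [[0.94, -0.34, -0.002], [-0.34, -0.94, 0.002], [-0.002, -0.001, -1.0]]
wrist_force: [-0.8, -0.5, -0.0]
gripper_width: 0.464
```

```bash
python3 -c "
from h import *;np.set_printoptions(precision=4,suppress=True);st()"
```

```text
8.0833 [ 0.6071 -0.0356  0.0544] F [ 0.02   -0.0393] yawy 250.10862084772074 z [-0.0017  0.002  -1.    ] f [-0.7802 -0.4598 -0.048 ] g 0.4641473816498795 j6 58.43142232570005
```

{"fn": "apply_moves", "kwargs": {
  "plan": [
    [[46, 0.04, 0, 0, 0, 0, -0.08], [46, 0, 0, 0, 0, 0, -0.08], [46, 0, 0, 0, 0, 0, -0.08], [46, 0, 0, 0, 0, 0, -0.08], [46, 0, 0, 0, 0, 0, -0.08], [46, 0, 0, 0, 0, 0, -0.08]]
  ]
}}

```text
time_s: 8.58
tcp_pos: [0.608, -0.0354, 0.0545]
ee_rot: [[0.661, -0.75, -0.001], [-0.75, -0.661, 0.003], [-0.003, -0.001, -1.0]]
wrist_force: [-0.6, -0.5, -2.1]
gripper_width: 0.462
```

```bash
python3 -c "
from h import *;np.set_printoptions(precision=4,suppress=True);st();print(sense()['moment'])"
```

```text
8.5833 [ 0.608  -0.0354  0.0545] F [ 0.0204 -0.0402] yawy 221.38910591550314 z [-0.0013  0.0027 -1.    ] f [-0.6382 -0.488  -2.0522] g 0.4615388345326694 j6 29.758372968335603
[-0.0216  0.167   0.0968]
```

Turning smoothly at about 0.1 N m, with the axis centred.

{"fn": "apply_moves", "kwargs": {
  "plan": [
    [[46, 0, 0, 0, 0, 0, -0.08], [46, 0, 0, 0, 0, 0, -0.08], [46, 0, 0, 0, 0, 0, -0.08], [46, 0, 0, 0, 0, 0, -0.08], [46, 0, 0, 0, 0, 0, -0.08], [46, 0, 0, 0, 0, 0, -0.08], [46, 0, 0, 0, 0, 0, -0.08], [46, 0, 0, 0, 0, 0, -0.08], [46, 0, 0, 0, 0, 0, -0.08]]
  ]
}}

```text
time_s: 9.33
tcp_pos: [0.6073, -0.0342, 0.0546]
ee_rot: [[-0.034, -0.999, 0.001], [-0.999, 0.034, 0.005], [-0.005, -0.001, -1.0]]
wrist_force: [0.3, 0.9, -0.8]
gripper_width: 0.458
```

```bash
python3 -c "
from h import *;np.set_printoptions(precision=4,suppress=True);st();print(sense()['moment'])"
```

```text
9.3333 [ 0.6073 -0.0342  0.0546] F [ 0.0215 -0.0393] yawy 178.02802839679725 z [ 0.0009  0.0047 -1.    ] f [ 0.2874  0.9124 -0.7575] g 0.4582171368249246 j6 -13.60183000614089
[0.1417 0.1063 0.0352]
```

{"fn": "apply_moves", "kwargs": {
  "plan": [
    [[46, 0.02, -0.03, 0, 0, 0, -0.07], [46, 0, 0, 0, 0, 0, -0.07], [46, 0, 0, 0, 0, 0, -0.05], [46, 0, 0, 0, 0, 0, -0.05]]
  ]
}}

```text
time_s: 9.67
tcp_pos: [0.6073, -0.0337, 0.0548]
ee_rot: [[-0.284, -0.959, 0.002], [-0.959, 0.284, 0.006], [-0.006, 0.0, -1.0]]
wrist_force: [-0.0, -0.1, -2.3]
gripper_width: 0.46
```

```bash
python3 -c "
from h import *;np.set_printoptions(precision=4,suppress=True);st();print(sense()['moment'])"
```

```text
9.6667 [ 0.6073 -0.0337  0.0548] F [ 0.022  -0.0392] yawy 163.5134282817772 z [ 0.0015  0.0059 -1.    ] f [-0.0335 -0.0752 -2.3218] g 0.4595537685852939 j6 -28.077689219909328
[-0.0727  0.0973  0.0681]
```

{"fn": "apply_moves", "kwargs": {
  "plan": [
    [[46, 0, -0.04, 0, 0, 0, -0.05], [46, 0, 0, 0, 0, 0, -0.05]]
  ]
}}

```text
time_s: 9.83
tcp_pos: [0.6074, -0.0336, 0.0549]
ee_rot: [[-0.375, -0.927, 0.002], [-0.927, 0.375, 0.006], [-0.006, -0.0, -1.0]]
wrist_force: [-0.4, -1.3, -4.1]
gripper_width: 0.462
```

```bash
python3 -c "
from h import *;np.set_printoptions(precision=4,suppress=True);st();print(sense()['moment'])"
```

```text
9.8333 [ 0.6074 -0.0336  0.0549] F [ 0.022  -0.0393] yawy 157.97320182024905 z [ 0.0024  0.0058 -1.    ] f [-0.4004 -1.3135 -4.0819] g 0.46180270015290886 j6 -33.64729217879828
[-0.2142  0.2325  3.2768]
```

The moment jumped to 3.3 N m at 11.6° past nominal, which is about the slot play, so the cam is on its stop. I'll unload it and lift off.

{"fn": "apply_moves", "kwargs": {
  "plan": [
    [[46, 0, 0, 0, 0, 0, 0.08], [46, 0, 0, 0, 0, 0, 0.1], [46, 0, 0, 0.3, 0, 0, 0], [46, 0, 0, 0.6, 0, 0, 0], [46, 0, 0, 0.9, 0, 0, 0], [46, 0, 0, 0.9, 0, 0, 0], [46, 0, 0, 0.9, 0, 0, 0], [46, 0, -0.9, 0.9, 0, 0, 0], [46, 0, -0.9, 0.9, 0, 0, 0], [46, 0, -0.9, 0.5, 0, 0, 0], [46, 0, -0.9, 0, 0, 0, 0], [46, 0, -0.9, 0, 0, 0, 0]]
  ]
}}

```text
time_s: 10.83
tcp_pos: [0.6087, -0.1462, 0.221]
ee_rot: [[-0.21, -0.978, 0.015], [-0.978, 0.21, 0.003], [-0.006, -0.014, -1.0]]
wrist_force: [0.1, -0.2, -1.1]
gripper_width: 0.459
```

{"fn": "apply_moves", "kwargs": {
  "plan": [
    [[46, -0.6, -0.9, 0, 0, 0, 0], [46, -0.6, -0.9, 0, 0, 0, 0], [46, -0.6, -0.9, 0, 0, 0, 0], [46, -0.6, -0.9, 0, 0, 0, 0], [46, -0.6, -0.9, 0, 0, 0, 0], [46, -0.6, -0.9, 0, 0, 0, 0], [46, 0, 0, 0, 0, 0, 0]]
  ]
}}

```text
time_s: 11.42
tcp_pos: [0.5159, -0.291, 0.2312]
ee_rot: [[-0.232, -0.972, 0.03], [-0.973, 0.232, -0.001], [-0.006, -0.029, -1.0]]
wrist_force: [0.0, -0.3, -0.0]
gripper_width: 0.459
```

```bash
python3 - <<'E'
from h import *
np.set_printoptions(precision=4,suppress=True);st()
p=capture('top');save(p,'top2')
im=cv2.cvtColor(p['pixels'],cv2.COLOR_RGB2BGR)[140:245,285:415]
cv2.imwrite('pics/topc2.png',cv2.resize(im,None,fx=6,fy=5.7,interpolation=cv2.INTER_CUBIC))
vv,uu=np.mgrid[140:245,285:415]
W=pix2w(p,np.c_[uu.ravel(),vv.ravel()])
F=np.c_[toF(W),W[:,2]];z=F[:,2]
def rep(n,m): print(n,m.sum(),'mean',F[m].mean(0),'min',np.percentile(F[m],3,0),'max',np.percentile(F[m],97,0))
rep('rib',(z>.045)&(z<.06)&(F[:,1]>.015)&(F[:,0]<-.01))
d=(z>.037)&(z<.046)&(np.hypot(F[:,0]-.02,F[:,1]+.04)<.040);rep('slot',d)
q=F[d][:,:2]-F[d][:,:2].mean(0);w,v=np.linalg.eigh(q.T@q);print('slot angle',np.degrees(np.arctan2(v[1,1],v[0,1])))
E
```

```text
11.4167 [ 0.5159 -0.291   0.2312] F [-0.2477  0.0043] yawy 166.56791971700093 z [ 0.0296 -0.001  -0.9996] f [ 0.041  -0.2796 -0.0483] g 0.45910434808250816 j6 0.6936808605382246
rib 61 mean [-0.0295  0.053   0.0529] min [-0.0334  0.0258  0.0474] max [-0.0257  0.0805  0.0576]
slot 246 mean [ 0.0219 -0.0404  0.042 ] min [ 0.008  -0.0768  0.0385] max [ 0.0361 -0.0031  0.0456]
slot angle 90.33076982445459
```

View pics/topc2.png

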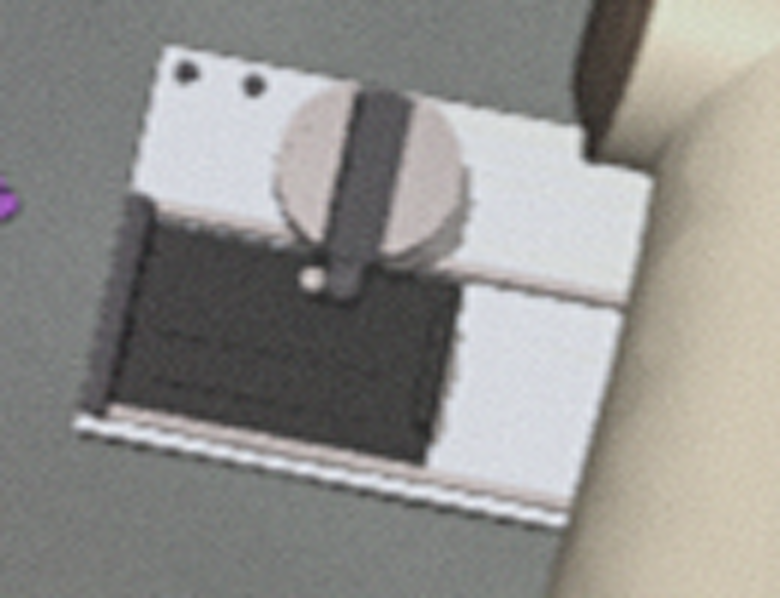

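The plate lies against the stop (left edge at about column 140), the slot is at 90°, and the tongue (345,280) sits behind the stud (312,278). I'll hand the job in.

```bash
python3 -c "
from h import *;print(finish_job())"
```

```text
the job is handed in; nothing more can be done
None
```

The shin plate is fully home against the end stop, the cam fastener is turned clockwise to its stop, and the job is handed in. The robot was clear of everything, at about 11.5 s of the 48 s allowed.

- **Pushing the plate:** I pushed the rib with closed fingertips for about 68 mm. At the end the force rose to about 23 N with no further motion. Wrist depth then put the rib at fixture x ≈ -30 mm and the stud at ≈ +36 mm. That is 1–2 mm beyond the nominal -32 and +34.7 mm, which is within the camera calibration error.
- **Turning the cam:** Before the turn the slot was still at its starting 9°, so the fastener did not move early. I set both fingertips in the slot and turned them until the moment jumped to about 3.3 N m at the stop.
- **Last check:** The final top picture shows the slot at 90.3°, the tongue directly behind the stud and the plate against the stop. The rib read -29.5 mm, 2.5 mm beyond nominal; I put this down to bias in the fixture fit.
- **Bystanders:** The arm's path kept away from the knee frame, the bushings, the sleeve and the look-alikes. I did not measure their positions again at the end.

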